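Weigh two cartridges and sort out the light one

ROBOT

A 7-joint arm with a two-finger parallel gripper is mounted at the origin on the work surface. World frame = base frame: x ahead of the robot, y to its left, z up, the work surface at z = 0. Lengths are in m, angles in rad, forces in N, time in s.
With the tool pointing down it reaches from about 0.425 to 0.975 m from the base axis. Payload 16.7 kg.
Tool frame: the origin (TCP) lies midway between the tips of the shut fingers; the grasp point (between the pads) lies 19 mm behind it; z points along the fingers, y is the line along which they close (so a half turn about z gives the same grasp; the last joint's range is limited). The gripper opens to 85 mm and grips with 20 to 120 N. Pads are 22 mm wide; open, the fingers measure 114 mm over their backs; the gripper's body (76 mm by 85 mm) begins 54 mm behind the grasp point. The pads swing forward as they close: fully open they stand 13 mm farther back than shut.
Start: joints at [1.149, 0.426, 0.074, 1.606, -0.034, 1.111, -0.067], TCP at [0.182, -0.65, 0.231] pointing down, gripper open.
Joint ranges: [-2.85, 2.85], [-0.5, 2.14], [-1.23, 1.37], [0.21, 2.46], [-1.02, 4.16], [0.16, 2.05], [-2.73, 2.73]. Speed limits (rad/s): [1.89, 1.89, 2.39, 2.39, 3.01, 3.01, 3.01].

INTERFACE

Orientations are given as a unit quaternion [w, x, y, z].
In Python, from station import r, capture gives the robot as it stands.
- The arm moves only by the tool servo_tool, never from a script. Its argument "steps" is a list of rows, each an object with "hand": the finger opening in mm, from 0 to 85.4; "xyz": the shift along the tool's x, y, z in mm, a list of three; "roll": the turn about the tool's z in degrees. In form: [{"hand": hand, "xyz": [tx, ty, tz], "roll": roll}, ...]. A call has 1 to 8 rows; each row is the pose to reach, as a shift and turn from the pose commanded when the call began, along the tool's axes at that moment; what a row does not reach only later rows make up. A row lasts 1/10 s, in which the tool goes at most 50 mm and 8.59 degrees, less where a joint would pass 70% of its speed; a pose out of reach is approached as far as the arm can. A call with a gripper value outside its range is refused whole. The fingers move at their own pace and stop on an object; "force" is the grip in N (left out, the last holds). Time passes only in rows, so rows that repeat a pose let the fingers close. It gives the time, the measured TCP pose, the force, the opening and the grip force at its end, in the units of the state.
- r.sense(): the state, without advancing time (a new reading comes with each control period).
- capture(name): name is "scene" or "top" or "wrist"; returns a dict with "color" (420x560x3 uint8, blue, green, red), "range_z" (420x560 float32, m along the optical axis (not along the pixel's ray), 0 where there is no reading), "intrinsics" (3x3 intrinsics, pixels), "R" (3x3) and "t" (3): a world point X has camera coordinates R X + t; the wrist camera has in their place "T_tool_cam" (4x4, takes a point from camera to tool coordinates, whose origin is the TCP and whose axes are the flange's). Camera axes: x right, y down, z forward; pixel columns grow to the right and rows downward; lengths in m; the calibration is good to about 2 mm. A picture is of the moment at which its call begins: read the wrist's pose just before it.
- r.job_done(): hands the job in; it is judged then, once.
The state is a dict: "time": time; "qpos": joint angles; "qvel": joint speeds; "effort": joint torques, N m; "eef_pos": TCP position; "ee_rot": TCP orientation; "wrist_force": force on the tool from outside, world axes, zero at the start; "wrist_torque": the same for the moment, N m; "grip_width": finger opening in m; "gripper_force": force on a finger pad.
Only numpy, scipy, OpenCV 4.12 (cv2) and the standard library are available. Lean on these libraries where they do the work, as an engineer would, in place of code of your own. Each camera call takes 0.05 s, during which the arm holds its last target. There are 200 camera calls.

TASK

Two ballast cartridges look the same, but one is loaded and heavy and the other is empty and light: weigh them on the beam balance to find out which. Leave the heavy one standing fully home in the nest of the pan, its slot down over the yellow key and the beam tipped down on that side, and stand the light one upright in the red tray. Be gentle with the balance: press lightly and turn the cartridge until it drops over the key, never pressing the pan with more than about 15 N, and leave the other things on the bench where they are.

Things in the scene. Friction and masses are not known exactly. Their poses are not given: they have to be found in the camera images.
- cart_a_mid (a point): One of two look-alike cartridges standing on the bench: cylinder 40 mm across, 70 mm tall, lower 44 mm black, upper 26 mm aluminium head to grip. One weighs 0.2-0.28 kg, the other 0.08-0.11; either may be the heavy one. The underside has a slot 10 wide, 10 deep right across along its own x axis, as the orange line on top. Point: on its axis, 35 mm above the underside; z up along it.
- cart_b_mid (a point): The other of two look-alike cartridges standing on the bench: cylinder 40 mm across, 70 mm tall, lower 44 mm black, upper 26 mm aluminium head to grip. One weighs 0.2-0.28 kg, the other 0.08-0.11; either may be the heavy one. The underside has a slot 10 wide, 10 deep right across along its own x axis, as the orange line on top. Point: on its axis, 35 mm above the underside; z up along it.
- balance: Beam balance fixed to the bench: grey foot 100 x 320 x 22 mm, blue beam 240 mm long along the foot's y axis, pivot 75 mm above the bench, red needle before a white scale plate (top 160 mm up) at the middle. Pan at the beam's +y end, 120 mm from the pivot; fixed brass counterweight at the -y end. Origin under the middle of the foot; yaw varies.
- beam (a joint): Tilt of the beam, rad: -0.12 (stop) is pan end up, as it rests empty or under the light cartridge; +0.12 (stop) is pan end down, as it rests under the heavy one. Settles within about 1.5 s of letting go.
- pan: Pan at the +y end of the beam, kept level as the beam tilts. Origin on its axis at the flat seat, 124 mm above the bench with the pan end up, 96 mm down; its x axis is the balance's. Pressed, the beam goes down first (under 2 N, 28 mm), then the pan sinks on an overload spring, about 1 mm per N, up to 20 mm. Land slowly (20 mm/s): over 20 N on the pan spoils the balance.
- nest_mouth (a point): Centre of the mouth of the round aluminium nest on the pan, 16 mm above the seat: ring wall 44 mm inside, 53 mm outside, on a seat plate 68 mm across. A cartridge goes in upright from above. Axes as the pan's. The nest turns about its axis only stiffly (0.12 N m).
- key_top (a point): Middle of the top of the yellow key bar in the nest, 32 long, 6 wide, 8 mm high. Its direction is NOT measured (axes here are the pan's): anywhere within 0.6 rad either side of the pan's x axis. A cartridge stands on it 8 mm too high until turned so its slot lines up (within 0.1 rad); then it drops home: held at fixed height under an 8 to 10 N press, the pan springs up 8 mm and the press falls 7 N.
- tray: Red open tray fixed to the bench, 130 x 130 mm, 30 mm high, walls and floor 5 mm; origin under its centre. Empty at the start.
- cover: Bystander: white round cover plate, 110 mm across, 14 mm thick, lying on the bench; origin under its centre. Leave it alone.
- jar: Bystander: clear jar with blue lid, 60 mm across, 85 mm tall; origin under its centre. Leave it alone.
- collar: Bystander: aluminium ring, 68 mm across, 22 mm tall; origin under its centre. Leave it alone.
- wrench: Bystander: steel wrench lying on the bench; origin near its middle. Leave it alone.
- driver: Bystander: screwdriver with orange handle, 170 mm long, lying on the bench; origin near its middle. Leave it alone.
- hexkeys: Bystander: yellow hex-key holder 85 x 34 x 18 mm, lying on the bench; origin under its centre. Leave it alone.
- bracket: Bystander: steel angle bracket, 150 mm long, one end turned up 60 mm; origin under the middle of its flat leg. Leave it alone.
There are look-alikes about, which are no part of the job. Leave any green look-alike of the part that bears cart_a_mid alone. Leave any green look-alike of the part that bears cart_b_mid alone.

How it is judged:
By the outcome, as a careful person would: the job done as asked, in the order asked, and still so for the second after the job is handed in, with the robot touching nothing.
It also fails if it takes over 72 s, if anything falls off the work surface, if the arm or the gripper's body presses on something with over 40 N, if the wrist force passes 120 N, or if a joint passes its speed limit or range.

## Working session

There is one attempt and no reset: what is moved stays moved. The work goes in short steps, Python scripts to look and compute and a tool call to move; the robot and the scene stay as the last step left them, time stands still between calls to the robot, and variables do not carry over. Pictures are saved under pics/ and viewed, at most 10 in all, crops included, and the job is handed in when it is done.

Besides the shell and the picture viewer there is one more tool, called after "Request:" by a JSON object that holds its "name" and its "arguments". servo_tool: Moves the arm, as the interface text tells. Its arguments: {"type":"object","properties":{"steps":{"type":"array","items":{"type":"object","properties":{"hand":{"type":"number"},"xyz":{"type":"array","items":{"type":"number"}},"roll":{"type":"number"}}}},"force":{"type":"number"}},"required":["steps"]}

```bash
ls; mkdir -p pics; python3 - <<'E'
from station import r, capture
import cv2,numpy as np
s=r.sense();print({k:np.round(v,3).tolist() for k,v in s.items()})
for n in("scene","top"):
    c=capture(n);cv2.imwrite(f"pics/{n}0.png",c["color"]);np.savez(f"{n}0.npz",**c)
    print(n,c["intrinsics"].round(1).tolist(),c["R"].round(3).tolist(),c["t"].round(3).tolist())
E
```

```text
pics
{'time': 0.0, 'qpos': [1.148, 0.427, 0.074, 1.607, -0.034, 1.111, -0.067], 'qvel': [0.002, 0.0, 0.001, 0.001, -0.001, -0.001, -0.0], 'effort': [0.001, -94.984, 3.762, -46.352, 0.019, 0.01, -0.0], 'eef_pos': [0.182, -0.65, 0.231], 'ee_rot': [-0.001, 0.991, 0.136, -0.0], 'wrist_force': [-0.281, 0.963, -0.448], 'wrist_torque': [0.063, -0.033, 0.063], 'gripper_force': 0.0, 'grip_width': 0.085}
scene [[385.8, 0.0, 286.2], [0.0, 385.8, 212.4], [0.0, 0.0, 1.0]] [[0.172, 0.985, -0.001], [0.843, -0.148, -0.516], [-0.509, 0.088, -0.856]] [-0.126, -0.372, 1.338]
top [[412.9, 0.0, 278.3], [0.0, 412.9, 217.3], [0.0, 0.0, 1.0]] [[-0.023, -1.0, -0.003], [-0.978, 0.023, -0.209], [0.209, -0.002, -0.978]] [0.046, 0.526, 1.189]
```

```bash
python3 -c "
import cv2
a=cv2.imread('pics/scene0.png');b=cv2.imread('pics/top0.png')
print(a.shape)"
```

```text
(420, 560, 3)
```

View pics/scene0.png

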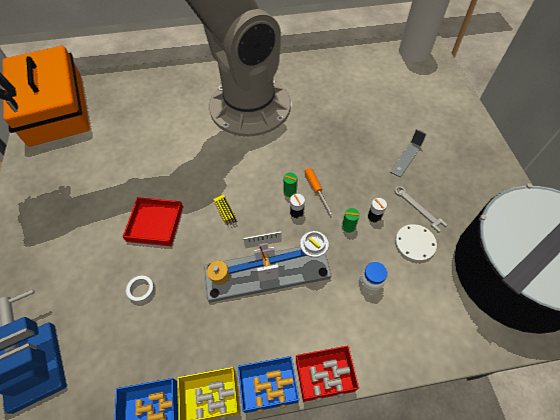

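View pics/top0.png

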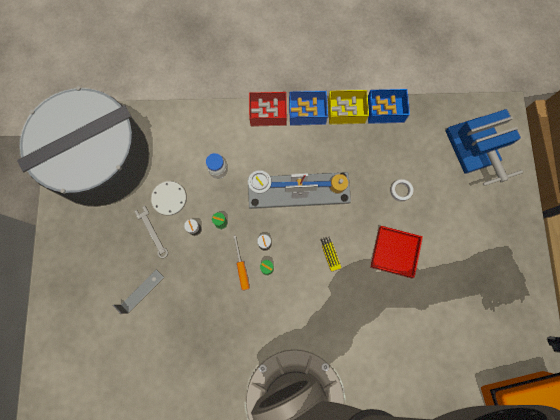

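The cartridge candidates (scene pixel / top pixel) are:
- white/black, (297,205) / (264,241)
- white/black, (377,208) / (192,227)
- green look-alikes, (290,184) / (266,267) and (350,220) / (219,219), which I leave alone

The nest is at (314,243) / (259,181) and the red tray at (153,222) / (397,252). The small red bin at (327,370) is not the tray. I choose the two non-green, aluminium-headed ones.

```bash
cat > h.py <<'E'
import numpy as np, cv2
def ray(c,u,v):
    R,t,K=c["R"],c["t"],c["intrinsics"]
    return -R.T@t, R.T@np.linalg.solve(K,[u,v,1.])
def plane(c,u,v,z):
    o,d=ray(c,u,v); return o+d*(z-o[2])/d[2]
def tri(c1,p1,c2,p2):
    (o1,d1),(o2,d2)=ray(c1,*p1),ray(c2,*p2)
    s=np.linalg.lstsq(np.c_[d1,-d2],o2-o1,rcond=None)[0]
    a,b=o1+s[0]*d1,o2+s[1]*d2
    return (a+b)/2,np.linalg.norm(a-b)
def cloud(c):
    h,w=c["range_z"].shape; v,u=np.mgrid[:h,:w]; K=c["intrinsics"]; Z=c["range_z"]
    P=np.stack([(u-K[0,2])/K[0,0]*Z,(v-K[1,2])/K[1,1]*Z,Z],-1)
    return (P-c["t"])@c["R"]
E
python3 - <<'E'
from h import *
S=dict(np.load("scene0.npz"));T=dict(np.load("top0.npz"))
def comps(c,win,zlo,zhi):
    P=cloud(c);u,v,h=win
    m=np.zeros(P.shape[:2],bool);m[v-h:v+h,u-h:u+h]=1
    m&=(P[...,2]>zlo)&(P[...,2]<zhi)
    n,l,st,ce=cv2.connectedComponentsWithStats(m.astype(np.uint8))
    i=1+st[1:,4].argmax();q=P[l==i]
    return ce[i],st[i,4],(q.max(0)[:2]+q.min(0)[:2])/2,np.median(q[:,2])
for n,s,t in [("A",(297,203,14),(264,241,12)),("B",(377,206,14),(192,227,12))]:
    a=comps(S,s,.064,.08);b=comps(T,t,.064,.08)
    print(n,a,b,"tri",tri(S,a[0],T,b[0]))
hsv=cv2.cvtColor(T["color"],cv2.COLOR_BGR2HSV)
# tray rim
a=comps(S,(153,222,38),.024,.036);b=comps(T,(397,252,32),.024,.036);print("tray",a,b,tri(S,a[0],T,b[0]))
a=comps(S,(314,243,20),.12,.15);b=comps(T,(259,181,16),.12,.15);print("nest",a,b,tri(S,a[0],T,b[0]))
# foot: height 22
for nm,c,w in(("S",S,(270,275,75)),("T",T,(300,192,60))):
    P=cloud(c);u,v,h=w;m=np.zeros(P.shape[:2],bool);m[v-h:v+h,u-h:u+h]=1
    m&=(P[...,2]>.017)&(P[...,2]<.027)
    n_,l,st,ce=cv2.connectedComponentsWithStats(m.astype(np.uint8));
    i=1+st[1:,4].argmax();q=P[l==i][:,:2].astype(np.float32)
    print("foot",nm,cv2.minAreaRect(q*1000))
def crop(c,u,v,h,k): return cv2.resize(c["color"][v-h:v+h,u-h:u+h],(k,k),interpolation=cv2.INTER_CUBIC)
cv2.imwrite("pics/crop0.png",np.vstack([np.hstack([crop(S,297,203,22,260),crop(S,377,208,22,260),crop(S,314,243,22,260)]),np.hstack([crop(T,264,241,20,260),crop(T,192,227,20,260),crop(T,259,181,20,260)])]))
E
```

```text
A (array([297.26      , 199.85333333]), np.int32(150), array([0.45570041, 0.07969302]), np.float64(0.0690855793263207)) (array([263.87142857, 240.99285714]), np.int32(140), array([0.45344551, 0.07757565]), np.float64(0.07041191438254427)) tri (array([0.45429806, 0.07894835, 0.06508335]), np.float64(0.001551798276522928))
B (array([379.        , 204.01282051]), np.int32(156), array([0.50763094, 0.29620521]), np.float64(0.06914925554341186)) (array([190.92805755, 225.63309353]), np.int32(139), array([0.50535832, 0.29352488]), np.float64(0.07028672396022437)) tri (array([0.5058903 , 0.29578498, 0.06462167]), np.float64(0.0015804774250168284))
tray (array([151.69845361, 219.7242268 ]), np.int32(388), array([ 0.42210501, -0.32170085]), np.float64(0.02832107944780042)) (array([397.90909091, 250.89341693]), np.int32(319), array([ 0.41894751, -0.32373751]), np.float64(0.02966369432890532)) (array([ 0.42089284, -0.3271806 ,  0.02106637]), np.float64(0.0013977128671217645))
nest (array([314.22260274, 243.82534247]), np.int32(584), array([0.62330028, 0.08795952]), np.float64(0.12725866387477053)) (array([259.25427873, 181.53545232]), np.int32(409), array([0.6190152 , 0.08740391]), np.float64(0.12824479768218972)) (array([0.6204746 , 0.08751858, 0.12135596]), np.float64(0.0013204223522451318))
foot S ((625.9203491210938, -31.272705078125), (99.7542724609375, 319.3560485839844), 1.351527214050293)
foot T ((621.4608764648438, -32.38676452636719), (100.79375457763672, 319.3702087402344), 1.7601138353347778)
```

View pics/crop0.png

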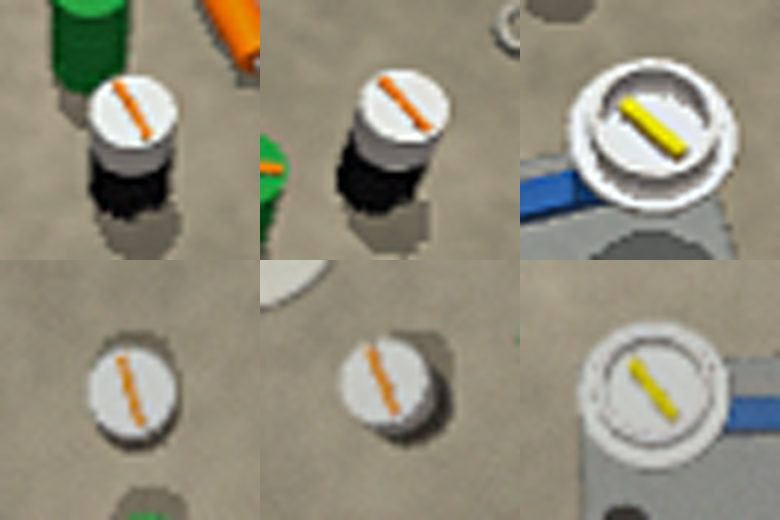

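The crops confirm the choice: both heads are white with orange lines, and the lines and the yellow key show clearly. Next I measure their directions.

```bash
cat >> h.py <<'E'
def linedir(c,u,v,h,z,lo,hi):
    hsv=cv2.cvtColor(c["color"],cv2.COLOR_BGR2HSV)[v-h:v+h,u-h:u+h]
    m=cv2.inRange(hsv,lo,hi); ys,xs=np.nonzero(m)
    P=np.array([plane(c,x+u-h,y+v-h,z)[:2] for x,y in zip(xs,ys)])
    w=hsv[ys,xs,1].astype(float); ce=np.average(P,axis=0,weights=w); Q=P-ce
    e,V=np.linalg.eigh((Q*w[:,None]).T@Q/w.sum()); d=V[:,1]
    return len(P),ce.round(4),np.degrees(np.arctan2(d[1],d[0]))%180,(np.sqrt(e*12)*1e3).round(1)
OR=((5,110,110),(20,255,255)); YE=((22,120,90),(35,255,255))
def go(tgt,yaw,s):
    "shift(mm) in tool axes & roll(deg) from state s to world tgt, tool-x yaw deg"
    from scipy.spatial.transform import Rotation as Ro
    w,x,y,z=s["ee_rot"];M=Ro.from_quat([x,y,z,w]).as_matrix()
    cur=np.degrees(np.arctan2(M[1,0],M[0,0]))
    return (M.T@(np.array(tgt)-s["eef_pos"])*1e3).round(1).tolist(),round((cur-yaw+180)%360-180,1),"cur yaw %.1f"%cur
E
python3 - <<'E'
from h import *
from station import r
S=dict(np.load("scene0.npz"));T=dict(np.load("top0.npz"))
for n,s,t,z,cl in [("A",(297,199,9),(264,241,9),.07,OR),("B",(379,204,9),(191,226,9),.07,OR),("key",(314,243,12),(259,181,10),.132,YE)]:
    for c,w in((S,s),(T,t)): print(n,linedir(c,*w,z,*cl))
s=r.sense()
for p in [(.40,-.40,.2),(.50,-.15,.2),(.455,.079,.2),(.455,.079,.12)]: print(go(p,0,s))
E
```

```text
A (17, array([0.4551, 0.0785]), np.float64(15.665453975155145), array([ 4.1, 33.8]))
A (14, array([0.4548, 0.0791]), np.float64(15.587468010443018), array([ 3.5, 29.8]))
B (21, array([0.5054, 0.2947]), np.float64(22.619971811341145), array([ 4.9, 33.5]))
B (14, array([0.5062, 0.2956]), np.float64(22.639559665604338), array([ 3.6, 31.7]))
key (41, array([0.6212, 0.0866]), np.float64(34.91370024224267), array([ 7.4, 32.1]))
key (21, array([0.6202, 0.0872]), np.float64(35.65832660116553), array([ 4.9, 32. ]))
([277.5, -181.6, 30.9], np.float64(15.6), 'cur yaw 15.6')
([441.1, -395.4, 31.1], np.float64(15.6), 'cur yaw 15.6')
([459.5, -628.1, 31.4], np.float64(15.6), 'cur yaw 15.6')
([459.5, -628.0, 111.4], np.float64(15.6), 'cur yaw 15.6')
```

Request:
{"name": "servo_tool", "arguments": {"steps": [{"hand": 70, "xyz": [45, -15, 5], "roll": 0}, {"hand": 70, "xyz": [90, -40, 10], "roll": 0}, {"hand": 70, "xyz": [135, -62, 15], "roll": 0}, {"hand": 70, "xyz": [180, -85, 20], "roll": 0}, {"hand": 70, "xyz": [225, -108, 25], "roll": 0}, {"hand": 70, "xyz": [262, -140, 30], "roll": 0}, {"hand": 70, "xyz": [292, -180, 30], "roll": 0}, {"hand": 70, "xyz": [320, -220, 30], "roll": 0}]}}

```text
time: 0.9
eef_pos: [0.4309, -0.3512, 0.2007]
ee_rot: [-0.0, 0.991, 0.136, -0.0]
wrist_force: [1.5, 0.0, 0.1]
grip_width: 0.07
gripper_force: 0.0
```

Request:
{"name": "servo_tool", "arguments": {"steps": [{"hand": 65, "xyz": [25, -43, 0], "roll": 0}, {"hand": 65, "xyz": [48, -86, 0], "roll": 0}, {"hand": 65, "xyz": [70, -130, 0], "roll": 0}, {"hand": 65, "xyz": [90, -175, 0], "roll": 0}, {"hand": 65, "xyz": [105, -222, 0], "roll": 0}, {"hand": 65, "xyz": [115, -270, 5], "roll": 0}, {"hand": 65, "xyz": [125, -318, 10], "roll": 0}, {"hand": 65, "xyz": [130, -360, 20], "roll": 0}]}}

```text
time: 1.7
eef_pos: [0.4584, 0.0309, 0.1816]
ee_rot: [-0.0, 0.991, 0.136, 0.001]
wrist_force: [0.5, -0.8, -1.1]
grip_width: 0.065
gripper_force: 0.0
```

```bash
python3 - <<'E'
from h import *
from station import r
s=r.sense();print(s["time"],s["eef_pos"].round(4) if hasattr(s["eef_pos"],'round') else s["eef_pos"],s["ee_rot"],s["wrist_force"])
print(go((.455,.079,.14),15.6,s))
E
```

```text
1.7 [0.4584 0.0309 0.1816] [-7.45537325e-05  9.90654305e-01  1.36395059e-01  6.56138926e-04] [ 0.51715992 -0.82794885 -1.05158719]
([9.7, -47.2, 41.6], np.float64(0.1), 'cur yaw 15.7')
```

Request:
{"name": "servo_tool", "arguments": {"steps": [{"hand": 65, "xyz": [5, -24, 0], "roll": 0}, {"hand": 65, "xyz": [10, -47, 5], "roll": 0}, {"hand": 65, "xyz": [10, -47, 5], "roll": 0}]}}

```text
time: 2.0
eef_pos: [0.4548, 0.0793, 0.1759]
ee_rot: [-0.0, 0.99, 0.138, -0.0]
wrist_force: [0.2, -0.6, -0.1]
grip_width: 0.0648
gripper_force: 0.0
```

```bash
cat >> h.py <<'E'
def wrist(name=None):
    from station import r,capture
    from scipy.spatial.transform import Rotation as Ro
    s=r.sense();c=capture("wrist")
    w,x,y,z=s["ee_rot"];M=np.eye(4);M[:3,:3]=Ro.from_quat([x,y,z,w]).as_matrix();M[:3,3]=s["eef_pos"]
    W=np.linalg.inv(M@c["T_tool_cam"]);c["R"],c["t"]=W[:3,:3],W[:3,3]
    if name: cv2.imwrite(f"pics/{name}.png",c["color"])
    return s,c
def pix(c,X):
    q=c["intrinsics"]@(c["R"]@np.array(X)+c["t"]);return (q[:2]/q[2]).astype(int)
E
python3 - <<'E'
from h import *
s,c=wrist("w1")
print(s["eef_pos"],s["wrist_force"],(-c["R"].T@c["t"]).round(3))
for n,X in(("A",(.455,.079,.07)),):
    u,v=pix(c,X);print(u,v)
    print(linedir(c,u,v,min(60,v,u,420-v,560-u),.07,*OR))
P=cloud(c);q=P[(P[...,2]>.066)&(P[...,2]<.074)&(abs(P[...,0]-.455)<.03)&(abs(P[...,1]-.079)<.03)]
print(len(q),(q.max(0)+q.min(0))/2,np.median(q[:,2]))
E
```

```text
[0.45481862 0.07929061 0.1759081 ] [ 0.16747029 -0.62427811 -0.11664287] [0.518 0.097 0.32 ]
283 203
(249, array([0.453 , 0.0787]), np.float64(15.235713547900161), array([ 3.9, 33.3]))
2335 [0.45356582 0.07895286 0.070023  ] 0.07118331148107296
```

View pics/w1.png

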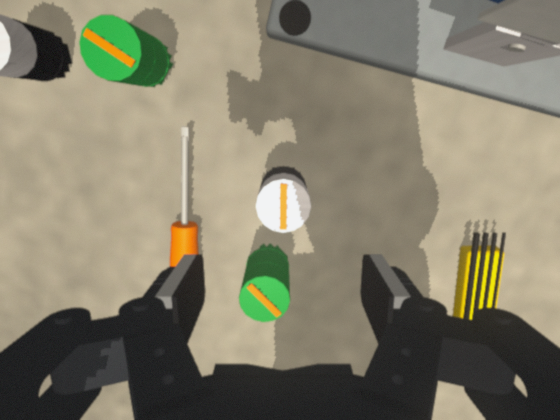

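The picture shows cartridge A at (283,203) between the fingers with its line along the tool's x. The green look-alike at (265,297) and the driver at (185,240) are clear of the fingers.

Request:
{"name": "servo_tool", "arguments": {"steps": [{"hand": 65, "xyz": [-1, 0, 45], "roll": 0}, {"hand": 65, "xyz": [-1, 0, 90], "roll": 0}, {"hand": 65, "xyz": [-1, 0, 125], "roll": 0}, {"hand": 65, "xyz": [-1, 0, 143], "roll": 0}, {"hand": 30, "xyz": [-1, 0, 143], "roll": 0}, {"hand": 30, "xyz": [-1, 0, 143], "roll": 0}, {"hand": 30, "xyz": [-1, 0, 143], "roll": 0}, {"hand": 30, "xyz": [-1, 0, 143], "roll": 0}], "force": 40}}

```text
time: 2.85
eef_pos: [0.4552, 0.0759, 0.0345]
ee_rot: [0.0, 0.991, 0.136, 0.001]
wrist_force: [0.0, 0.7, -3.1]
grip_width: 0.0394
gripper_force: 40.4
```

Request:
{"name": "servo_tool", "arguments": {"steps": [{"hand": 30, "xyz": [0, 0, -40], "roll": 0}, {"hand": 30, "xyz": [0, 0, -85], "roll": 0}, {"hand": 30, "xyz": [0, 0, -130], "roll": 0}, {"hand": 30, "xyz": [0, 0, -170], "roll": -5}, {"hand": 30, "xyz": [40, 0, -170], "roll": -10}, {"hand": 30, "xyz": [80, 10, -170], "roll": -15}, {"hand": 30, "xyz": [110, 20, -170], "roll": -20}, {"hand": 30, "xyz": [110, 20, -170], "roll": -20}]}}

```text
time: 3.65
eef_pos: [0.569, 0.0859, 0.2039]
ee_rot: [-0.0, 0.952, 0.307, 0.001]
wrist_force: [-0.4, -0.0, -2.1]
grip_width: 0.0389
gripper_force: 42.5
```

```bash
python3 - <<'E'
from h import *
s,c=wrist("w2")
print(s["time"],s["eef_pos"].round(4),s["wrist_force"].round(2),s["wrist_torque"].round(2),go((.6207,.0868,.2),35.3,s))
import station
# cart top line in hand
x,y,z=s["eef_pos"];u,v=pix(c,(x,y,z+.037))
print(u,v,linedir(c,u,v,min(50,u,v,420-v),z+.037,*OR))
u,v=pix(c,(.6207,.0868,.132));print(u,v)
if 30<v<390: print(linedir(c,u,v,min(45,v,420-v),.132,*YE))
E
```

```text
3.65 [0.569  0.0859 0.2039] [-0.37 -0.03 -2.07] [0.03 0.02 0.01] ([42.5, 29.4, 4.0], np.float64(0.4), 'cur yaw 35.7')
283 311 (1436, array([0.5685, 0.086 ]), np.float64(34.21952492148105), array([ 4.9, 35.3]))
332 149
(579, array([0.6189, 0.0867]), np.float64(36.09017061781256), array([ 6.1, 31.8]))
```

View pics/w2.png

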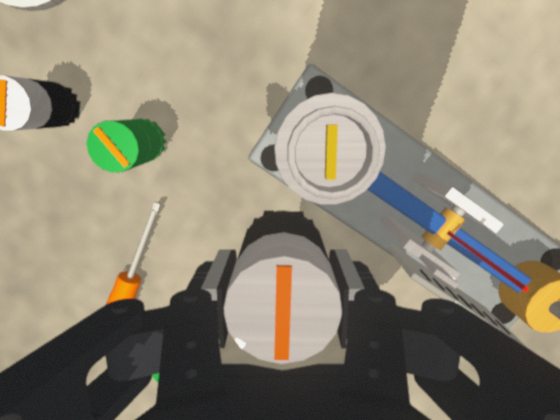

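The wrist view shows A square in the hand, line at (284,311). The key is at (332,150), about 1–2° off. The nest is centred at (331,149).

Request:
{"name": "servo_tool", "arguments": {"steps": [{"hand": 30, "xyz": [21, 15, 0], "roll": -1}, {"hand": 30, "xyz": [42, 29, 0], "roll": -1}, {"hand": 30, "xyz": [42, 29, 12], "roll": -1}, {"hand": 30, "xyz": [42, 29, 22], "roll": -1}, {"hand": 30, "xyz": [42, 29, 24], "roll": -1}, {"hand": 30, "xyz": [42, 29, 24], "roll": -1}]}}

```text
time: 4.3
eef_pos: [0.6159, 0.0873, 0.1792]
ee_rot: [-0.0, 0.949, 0.314, -0.0]
wrist_force: [1.2, 0.2, -2.4]
grip_width: 0.0389
gripper_force: 42.6
```

```bash
python3 - <<'E'
from h import *
s,c=wrist("w3")
print(s["time"],s["eef_pos"].round(4),s["wrist_force"].round(2),go((.6200,.0867,.178),36.,s))
E
```

```text
4.3 [0.6159 0.0873 0.1792] [ 1.2   0.2  -2.41] ([2.9, 2.9, 1.2], np.float64(0.6), 'cur yaw 36.6')
```

View pics/w3.png

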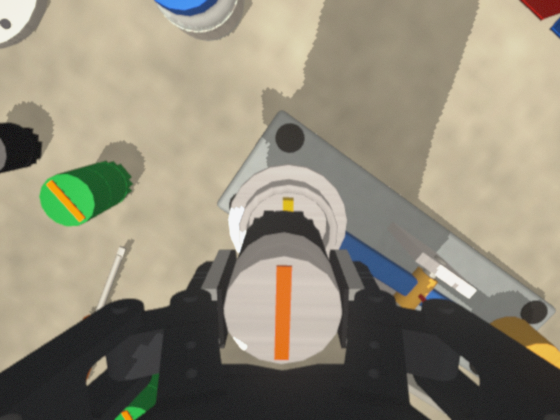

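```bash
python3 - <<'E'
from h import *
from scipy.optimize import least_squares
for i in range(3):
    s,c=wrist()
    print(s["time"],s["eef_pos"].round(4),s["wrist_force"].round(2))
P=cloud(c);m=(abs(P[...,2]-.141)<.004)&(np.hypot(P[...,0]-.62,P[...,1]-.087)<.035)
q=P[m];print(len(q),np.median(q[:,2]))
f=least_squares(lambda p:np.clip(np.hypot(q[:,0]-p[0],q[:,1]-p[1])-.02425,-1,1),[.62,.087],loss="soft_l1",f_scale=.002);print("ring",f.x)
x,y,z=s["eef_pos"]
m=(abs(P[...,2]-(z+.036))<.006)&(np.hypot(P[...,0]-x,P[...,1]-y)<.03);q=P[m];print("cartTop",(q.max(0)+q.min(0))/2,np.median(q[:,2]),q.mean(0))
u,v=pix(c,(x,y,z+.036));print(linedir(c,u,v,45,z+.036,*OR))
u,v=pix(c,(.62,.087,.132));print(linedir(c,288,203,12,.132,*YE))
E
```

```text
4.35 [0.6163 0.0874 0.1797] [ 0.34  0.93 -2.64]
4.4 [0.6166 0.0874 0.1799] [-0.2  -0.12 -3.07]
4.45 [0.6168 0.0874 0.18  ] [ 0.59  0.05 -1.46]
1544 0.1430507153074685
ring [0.61927481 0.08728285]
cartTop [0.6185509  0.09002986 0.21598788] 0.21755244313844174 [0.6185171  0.0892195  0.21741568]
(1358, array([0.6164, 0.0877]), np.float64(35.10874337564525), array([ 4.9, 33.7]))
(127, array([0.6295, 0.0944]), np.float64(38.15661260131483), array([5.3, 6.7]))
```

Request:
{"name": "servo_tool", "arguments": {"steps": [{"hand": 30, "xyz": [2, 1.5, 0], "roll": -1}, {"hand": 30, "xyz": [2, 1.5, 0], "roll": -1}, {"hand": 30, "xyz": [2, 1.5, 0], "roll": -1}, {"hand": 30, "xyz": [2, 1.5, 0], "roll": -1}]}}

```text
time: 4.9
eef_pos: [0.6193, 0.0873, 0.1793]
ee_rot: [-0.0, 0.947, 0.322, 0.0]
wrist_force: [0.0, -0.3, -2.6]
grip_width: 0.0394
gripper_force: 42.6
```

```bash
python3 - <<'E'
from h import *
from scipy.optimize import least_squares
s,c=wrist()
print(s["time"],s["eef_pos"].round(4),s["wrist_force"].round(2),go((.6193,.0872,.18),36,s))
P=cloud(c);m=(abs(P[...,2]-.141)<.004)&(np.hypot(P[...,0]-.62,P[...,1]-.087)<.035)
q=P[m]
f=least_squares(lambda p:np.clip(np.hypot(q[:,0]-p[0],q[:,1]-p[1])-.02425,-1,1),[.62,.087],loss="soft_l1",f_scale=.002);print("ring",f.x)
x,y,z=s["eef_pos"]
u,v=pix(c,(x,y,z+.036));print(linedir(c,u,v,45,z+.036,*OR))
E
```

```text
4.9 [0.6193 0.0873 0.1793] [ 0.02 -0.34 -2.59] ([-0.1, 0.1, -0.7], np.float64(1.6), 'cur yaw 37.6')
ring [0.61937505 0.08718998]
(1360, array([0.619 , 0.0876]), np.float64(36.10096854861706), array([ 4.9, 33.7]))
```

Request:
{"name": "servo_tool", "arguments": {"steps": [{"hand": 30, "xyz": [0, 0, 2], "roll": 0}, {"hand": 30, "xyz": [0, 0, 4], "roll": 0}, {"hand": 30, "xyz": [0, 0, 6], "roll": 0}, {"hand": 30, "xyz": [0, 0, 8], "roll": 0}, {"hand": 30, "xyz": [0, 0, 10], "roll": 0}, {"hand": 30, "xyz": [0, 0, 12], "roll": 0}, {"hand": 30, "xyz": [0, 0, 14], "roll": 0}, {"hand": 30, "xyz": [0, 0, 16], "roll": 0}]}}

```text
time: 5.75
eef_pos: [0.6193, 0.0874, 0.1632]
ee_rot: [-0.0, 0.947, 0.322, -0.0]
wrist_force: [-0.1, 0.2, -2.0]
grip_width: 0.0394
gripper_force: 42.6
```

Request:
{"name": "servo_tool", "arguments": {"steps": [{"hand": 30, "xyz": [0, 0, 2], "roll": 0}, {"hand": 30, "xyz": [0, 0, 4], "roll": 0}, {"hand": 30, "xyz": [0, 0, 6], "roll": 0}, {"hand": 30, "xyz": [0, 0, 8], "roll": 0}, {"hand": 30, "xyz": [0, 0, 10], "roll": 0}, {"hand": 30, "xyz": [0, 0, 12], "roll": 0}, {"hand": 30, "xyz": [0, 0, 14], "roll": 0}, {"hand": 30, "xyz": [0, 0, 16], "roll": 0}]}}

```text
time: 6.55
eef_pos: [0.6194, 0.0874, 0.1472]
ee_rot: [-0.0, 0.947, 0.322, 0.0]
wrist_force: [0.1, 1.5, -0.6]
grip_width: 0.0391
gripper_force: 42.8
```

Request:
{"name": "servo_tool", "arguments": {"steps": [{"hand": 30, "xyz": [0, 0, 2], "roll": 0}, {"hand": 30, "xyz": [0, 0, 4], "roll": 0}, {"hand": 30, "xyz": [0, 0, 6], "roll": 0}, {"hand": 30, "xyz": [0, 0, 8], "roll": 0}, {"hand": 30, "xyz": [0, 0, 10], "roll": 0}, {"hand": 30, "xyz": [0, 0, 12], "roll": 0}]}}

```text
time: 7.15
eef_pos: [0.6194, 0.0872, 0.1352]
ee_rot: [0.0, 0.947, 0.322, 0.0]
wrist_force: [0.6, -0.7, -0.4]
grip_width: 0.0389
gripper_force: 42.8
```

Request:
{"name": "servo_tool", "arguments": {"steps": [{"hand": 30, "xyz": [0, 0, 2], "roll": 0}, {"hand": 30, "xyz": [0, 0, 4], "roll": 0}, {"hand": 30, "xyz": [0, 0, 4], "roll": 0}]}}

```text
time: 7.45
eef_pos: [0.6192, 0.0872, 0.131]
ee_rot: [-0.0, 0.947, 0.322, -0.0]
wrist_force: [0.1, 0.5, -0.4]
grip_width: 0.039
gripper_force: 42.7
```

At TCP z = 0.131 there is still no press, so the slot is over the key. I go 3 mm lower to feel the seat, then release.

Request:
{"name": "servo_tool", "arguments": {"steps": [{"hand": 30, "xyz": [0, 0, 2], "roll": 0}, {"hand": 30, "xyz": [0, 0, 3], "roll": 0}, {"hand": 30, "xyz": [0, 0, 3], "roll": 0}]}}

```text
time: 7.75
eef_pos: [0.6194, 0.0873, 0.1283]
ee_rot: [0.0, 0.947, 0.322, -0.0]
wrist_force: [-0.7, -0.7, 0.5]
grip_width: 0.0395
gripper_force: 42.9
```

Request:
{"name": "servo_tool", "arguments": {"steps": [{"hand": 30, "xyz": [0, 0, -1], "roll": 0}, {"hand": 30, "xyz": [0, 0, -2], "roll": 0}, {"hand": 65, "xyz": [0, 0, -2], "roll": 0}, {"hand": 65, "xyz": [0, 0, -2], "roll": 0}, {"hand": 65, "xyz": [0, 0, -2], "roll": 0}, {"hand": 65, "xyz": [0, 0, -22], "roll": 0}, {"hand": 65, "xyz": [0, 0, -60], "roll": 0}, {"hand": 65, "xyz": [0, 0, -100], "roll": 0}]}}

```text
time: 8.55
eef_pos: [0.6188, 0.0874, 0.2289]
ee_rot: [-0.0, 0.947, 0.323, -0.001]
wrist_force: [0.8, 0.4, -0.3]
grip_width: 0.0648
gripper_force: 0.0
```

Request:
{"name": "servo_tool", "arguments": {"steps": [{"hand": 65, "xyz": [-30, 0, 0], "roll": 0}, {"hand": 65, "xyz": [-60, 0, 0], "roll": 5}, {"hand": 65, "xyz": [-75, -30, 0], "roll": 10}, {"hand": 65, "xyz": [-75, -70, 0], "roll": 15}, {"hand": 65, "xyz": [-75, -110, 0], "roll": 15}, {"hand": 65, "xyz": [-75, -140, 0], "roll": 15}, {"hand": 65, "xyz": [-75, -140, 0], "roll": 15}, {"hand": 65, "xyz": [-75, -140, 0], "roll": 15}]}}

```text
time: 9.35
eef_pos: [0.4745, 0.1527, 0.2286]
ee_rot: [0.0, 0.98, 0.197, 0.0]
wrist_force: [0.5, -0.9, -0.3]
grip_width: 0.0652
gripper_force: 0.0
```

```bash
python3 - <<'E'
from h import *
from station import capture
s,c=wrist("w4")
print(s["time"],s["eef_pos"].round(4),s["wrist_force"].round(2))
for n in("scene","top"):
    k=capture(n);P=cloud(k)
    m=(np.hypot(P[...,0]-.62,P[...,1]-.087)<.025)&(P[...,2]>.145);q=P[m];print(n,len(q),(q.max(0)+q.min(0))/2,np.median(q[:,2]))
    m=(np.hypot(P[...,0]-.62,P[...,1]-.087)<.032)&(P[...,2]<.135)&(P[...,2]>.08);print(np.percentile(P[m][:,2],[5,25,50,75,95]).round(4))
    if n=="scene": cv2.imwrite("pics/s4.png",cv2.resize(k["color"][170:320,190:400],None,fx=3,fy=3))
u,v=pix(c,(.506,.2955,.07));print(u,v)
h=min(50,u,v,420-v,560-u)
if h>15: print(linedir(c,u,v,h,.07,*OR))
print(go((.506,.2955,.17),22.6,s))
E
```

```text
9.35 [0.4745 0.1527 0.2286] [ 0.48 -0.87 -0.29]
scene 264 [0.61996706 0.08713685 0.15680045] 0.16415877923089175
[0.0932 0.0956 0.106  0.1115 0.1293]
top 174 [0.6179917  0.08700165 0.15894875] 0.16536568221809403
[0.0927 0.0969 0.1079 0.1126 0.1292]
133 84
(270, array([0.5053, 0.2963]), np.float64(22.426916412640992), array([ 4.5, 33. ]))
([84.2, -119.6, 58.6], np.float64(0.1), 'cur yaw 22.7')
```

View pics/s4.png

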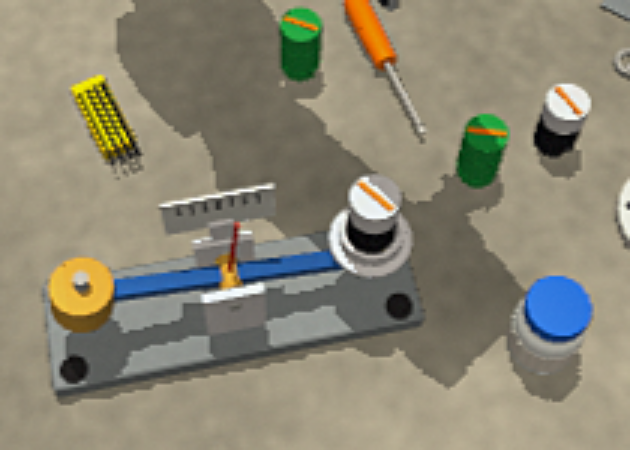

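The view shows A standing in the nest at (372,225). The pan end is down and the brass counterweight at (82,295) is up. Cartridge top measures 0.1655 m = 0.096 + 0.070, so it is fully home and A is the heavy one. B is therefore the light one and goes to the tray.

Request:
{"name": "servo_tool", "arguments": {"steps": [{"hand": 62, "xyz": [20, -30, 0], "roll": 8}, {"hand": 62, "xyz": [41, -58, 0], "roll": 16}, {"hand": 62, "xyz": [60, -86, 10], "roll": 24}, {"hand": 62, "xyz": [76, -108, 20], "roll": 32}, {"hand": 62, "xyz": [84, -119, 30], "roll": 40}, {"hand": 62, "xyz": [84, -119, 40], "roll": 48}, {"hand": 62, "xyz": [84, -119, 50], "roll": 56}, {"hand": 62, "xyz": [84, -119, 50], "roll": 56}]}}

```text
time: 10.3
eef_pos: [0.5061, 0.2929, 0.1775]
ee_rot: [0.003, 0.962, -0.273, -0.002]
wrist_force: [0.4, -0.2, -0.9]
grip_width: 0.062
gripper_force: 0.0
```

```bash
python3 - <<'E'
from h import *
s,c=wrist("w5")
print(s["time"],s["eef_pos"].round(4),s["qpos"].round(2),s["wrist_force"].round(2))
u,v=pix(c,(.506,.2955,.07));print(u,v,linedir(c,u,v,50,.07,*OR))
print(go((.506,.2957,.034),-33.3,s))
E
```

```text
10.3 [0.5061 0.2929 0.1775] [-0.7   0.34  0.09  1.86 -0.04  0.95 -2.73] [ 0.41 -0.17 -0.94]
277 204 (284, array([0.5048, 0.2957]), np.float64(22.377815670245894), array([ 4.3, 33.4]))
([-1.1, -3.2, 143.4], np.float64(1.7), 'cur yaw -31.6')
```

View pics/w5.png

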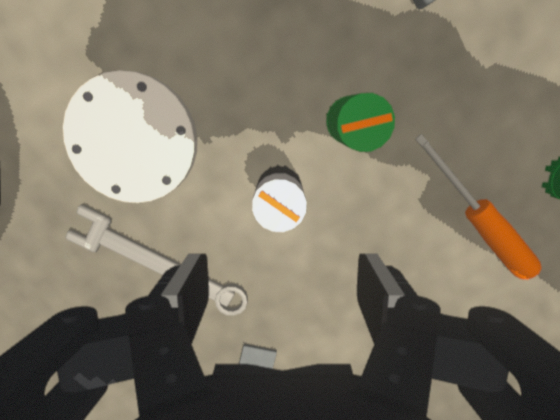

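The wrist view shows B at (279,205). The green one at (363,122), the cover at (128,137) and the wrench ring at (231,299) are all clear of the fingers. Joint 7 is at its limit, so I turn back 12° while going down.

Request:
{"name": "servo_tool", "arguments": {"steps": [{"hand": 62, "xyz": [-1, -2, 0], "roll": -6}, {"hand": 62, "xyz": [-1, -2, 20], "roll": -12}, {"hand": 62, "xyz": [-1, -2, 60], "roll": -12}, {"hand": 62, "xyz": [-1, -2, 100], "roll": -12}, {"hand": 62, "xyz": [-1, -2, 130], "roll": -12}, {"hand": 62, "xyz": [-1, -2, 142], "roll": -12}]}}

```text
time: 10.95
eef_pos: [0.5039, 0.2947, 0.0336]
ee_rot: [0.003, 0.986, -0.168, -0.004]
wrist_force: [0.2, -0.1, 0.1]
grip_width: 0.0619
gripper_force: 0.0
```

Request:
{"name": "servo_tool", "arguments": {"steps": [{"hand": 30, "xyz": [0, 0, 1], "roll": 0}, {"hand": 30, "xyz": [0, 0, 1], "roll": 0}, {"hand": 30, "xyz": [0, 0, 1], "roll": 0}, {"hand": 30, "xyz": [0, 0, 1], "roll": 0}, {"hand": 30, "xyz": [0, 0, -30], "roll": 0}, {"hand": 30, "xyz": [0, 0, -75], "roll": 0}, {"hand": 30, "xyz": [0, 0, -120], "roll": 0}, {"hand": 30, "xyz": [0, 0, -150], "roll": 0}], "force": 40}}

```text
time: 11.75
eef_pos: [0.5063, 0.2969, 0.1906]
ee_rot: [0.0, 0.986, -0.168, -0.001]
wrist_force: [-0.1, -0.8, -1.5]
grip_width: 0.0393
gripper_force: 40.7
```

```bash
python3 - <<'E'
from h import *
s,c=wrist("w6")
print(s["time"],s["eef_pos"].round(4),s["qpos"].round(2),s["wrist_force"].round(2),s["grip_width"])
for p in [(.46,.15,.2),(.44,0,.2),(.45,-.15,.2),(.421,-.325,.2)]: print(go(p,-23,s))
E
```

```text
11.75 [0.5063 0.2969 0.1906] [-0.67  0.32  0.04  1.85 -0.02  0.97 -2.53] [-0.11 -0.79 -1.49] 0.039308334338428834
([5.0, 154.0, -9.3], np.float64(3.6), 'cur yaw -19.4')
([35.9, 302.1, -9.2], np.float64(3.6), 'cur yaw -19.4')
([95.1, 440.3, -9.2], np.float64(3.6), 'cur yaw -19.4')
([125.8, 615.0, -9.1], np.float64(3.6), 'cur yaw -19.4')
```

Request:
{"name": "servo_tool", "arguments": {"steps": [{"hand": 30, "xyz": [9, 44, -8], "roll": 0}, {"hand": 30, "xyz": [18, 89, -8], "roll": 0}, {"hand": 30, "xyz": [27, 134, -8], "roll": 0}, {"hand": 30, "xyz": [36, 179, -8], "roll": 0}, {"hand": 30, "xyz": [46, 224, -8], "roll": 0}, {"hand": 30, "xyz": [55, 269, -8], "roll": 0}, {"hand": 30, "xyz": [64, 314, -8], "roll": 0}, {"hand": 30, "xyz": [74, 360, -8], "roll": 0}]}}

```text
time: 12.6
eef_pos: [0.4555, -0.0693, 0.1964]
ee_rot: [0.001, 0.986, -0.168, -0.001]
wrist_force: [1.5, -0.2, -0.0]
grip_width: 0.039
gripper_force: 40.9
```

Request:
{"name": "servo_tool", "arguments": {"steps": [{"hand": 30, "xyz": [9, 44, 0], "roll": 0}, {"hand": 30, "xyz": [18, 89, 0], "roll": 0}, {"hand": 30, "xyz": [27, 134, 0], "roll": 0}, {"hand": 30, "xyz": [36, 179, 5], "roll": 0}, {"hand": 30, "xyz": [45, 215, 20], "roll": 0}, {"hand": 30, "xyz": [52, 250, 40], "roll": 0}, {"hand": 30, "xyz": [52, 255, 60], "roll": 0}, {"hand": 30, "xyz": [52, 255, 80], "roll": 0}]}}

```text
time: 13.4
eef_pos: [0.4195, -0.3274, 0.1162]
ee_rot: [0.002, 0.986, -0.17, -0.002]
wrist_force: [1.4, 0.2, -0.7]
grip_width: 0.039
gripper_force: 40.9
```

```bash
python3 - <<'E'
from h import *
s,c=wrist("w7")
print(s["time"],s["eef_pos"].round(4),s["qpos"].round(2),s["wrist_force"].round(2),s["grip_width"])
print(go((.421,-.325,.039),0,s))
E
```

```text
13.4 [ 0.4195 -0.3274  0.1162] [ 0.2   0.36  0.42  2.05 -0.2   0.78 -1.18] [ 1.43  0.21 -0.73] 0.03903155239057406
([0.8, -3.2, 77.2], np.float64(-19.5), 'cur yaw -19.5')
```

View pics/w7.png

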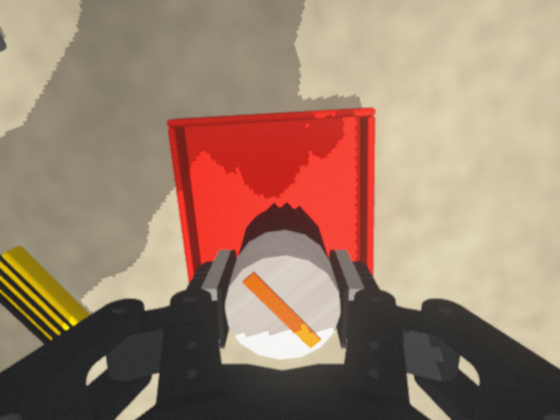

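B is held upright at (283,305), centred over the red tray (rim corners (170,122) and (374,110)). Lowering.

Request:
{"name": "servo_tool", "arguments": {"steps": [{"hand": 30, "xyz": [0, -2, 30], "roll": 0}, {"hand": 30, "xyz": [0, -2, 55], "roll": 0}, {"hand": 30, "xyz": [0, -2, 68], "roll": 0}, {"hand": 30, "xyz": [0, -2, 72], "roll": 0}, {"hand": 30, "xyz": [0, -2, 74], "roll": 0}, {"hand": 30, "xyz": [0, -2, 76], "roll": 0}, {"hand": 30, "xyz": [0, -2, 76], "roll": 0}]}}

```text
time: 14.15
eef_pos: [0.4207, -0.3243, 0.0412]
ee_rot: [0.002, 0.986, -0.168, -0.002]
wrist_force: [-0.2, -0.4, -1.1]
grip_width: 0.039
gripper_force: 40.9
```

Request:
{"name": "servo_tool", "arguments": {"steps": [{"hand": 30, "xyz": [0, 0, 1], "roll": 0}, {"hand": 30, "xyz": [0, 0, 2], "roll": 0}, {"hand": 30, "xyz": [0, 0, 2], "roll": 0}]}}

```text
time: 14.45
eef_pos: [0.4211, -0.3245, 0.0406]
ee_rot: [0.002, 0.986, -0.168, -0.001]
wrist_force: [-7.3, 7.5, 38.3]
grip_width: 0.0389
gripper_force: 44.9
```

Request:
{"name": "servo_tool", "arguments": {"steps": [{"hand": 30, "xyz": [0, 0, -2], "roll": 0}, {"hand": 30, "xyz": [0, 0, -2], "roll": 0}]}}

```text
time: 14.65
eef_pos: [0.4207, -0.3243, 0.0412]
ee_rot: [0.002, 0.986, -0.168, -0.002]
wrist_force: [0.2, -0.0, 0.5]
grip_width: 0.0394
gripper_force: 41.0
```

Request:
{"name": "servo_tool", "arguments": {"steps": [{"hand": 64, "xyz": [0, 0, 0], "roll": 0}, {"hand": 64, "xyz": [0, 0, 0], "roll": 0}, {"hand": 64, "xyz": [0, 0, 0], "roll": 0}, {"hand": 64, "xyz": [0, 0, -15], "roll": 0}, {"hand": 64, "xyz": [0, 0, -50], "roll": 0}, {"hand": 64, "xyz": [0, 0, -95], "roll": 0}, {"hand": 64, "xyz": [-10, 40, -130], "roll": 0}, {"hand": 64, "xyz": [-20, 85, -150], "roll": 0}]}}

```text
time: 15.45
eef_pos: [0.377, -0.3941, 0.1918]
ee_rot: [0.002, 0.986, -0.166, -0.001]
wrist_force: [0.6, -1.1, -0.8]
grip_width: 0.0642
gripper_force: 0.0
```

Request:
{"name": "servo_tool", "arguments": {"steps": [{"hand": 64, "xyz": [-20, 40, 0], "roll": 0}, {"hand": 64, "xyz": [-40, 80, 0], "roll": 0}, {"hand": 64, "xyz": [-60, 120, 0], "roll": 0}, {"hand": 64, "xyz": [-60, 120, 0], "roll": 0}, {"hand": 64, "xyz": [-60, 120, 0], "roll": 0}]}}

```text
time: 15.95
eef_pos: [0.2785, -0.4878, 0.1897]
ee_rot: [0.002, 0.986, -0.17, -0.002]
wrist_force: [0.0, 0.1, -0.3]
grip_width: 0.0641
gripper_force: 0.0
```

```bash
python3 - <<'E'
from h import *
from station import capture,r
s=r.sense();print(s["time"],s["eef_pos"].round(3),s["wrist_force"].round(2),s["qpos"].round(2))
for n in("scene","top"):
    k=capture(n);P=cloud(k)
    for X in((.62,.087),(.421,-.325)):
        m=(np.hypot(P[...,0]-X[0],P[...,1]-X[1])<.03)&(P[...,2]>(.145 if X[0]>.5 else .06));q=P[m];print(n,len(q),((q.max(0)+q.min(0))/2).round(4),np.median(q[:,2]).round(4))
    cv2.imwrite(f"pics/{n}9.png",k["color"])
E
```

```text
15.95 [ 0.279 -0.488  0.19 ] [ 0.02  0.12 -0.27] [ 0.5   0.31  0.53  1.93 -0.19  0.95 -0.79]
scene 259 [0.6196 0.0869 0.1575] 0.164
scene 191 [ 0.4244 -0.323   0.0693] 0.0738
top 176 [0.6175 0.0869 0.1583] 0.1656
top 162 [ 0.421  -0.3239  0.0714] 0.0753
```

View pics/scene9.png

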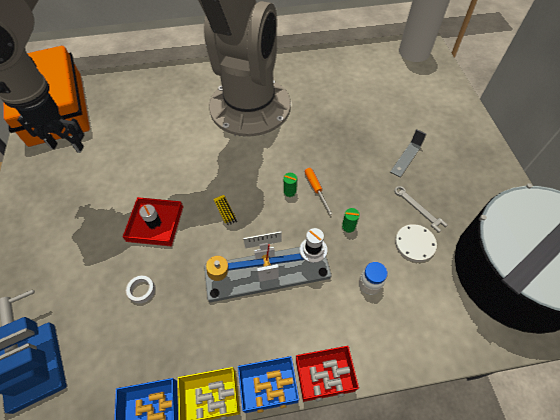

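The heavy cartridge is home in the nest at (315,242) with its top at 0.1656 m and the pan down. The light one stands in the tray at (150,215) with its top at 0.075 m, and nothing else has moved.

```bash
python3 -c "
from station import r
print(r.job_done())"
```

```text
the job is handed in; nothing more can be done
None
```

Job handed in at about 16 s: the heavy cartridge (A) tipped the beam and stands home over the key with the pan down, and the other (B, taken as light without being weighed itself) stands upright in the red tray; setting it down briefly pressed the tray floor with about 38 N, close to the 40 N limit.

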